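# Spent battery through the recycling bin's flap

### The job

With one finger push the yellow self-closing flap of the green battery bin inwards and keep it open, while the other finger pushes the red spent battery off the bin's deck and through the opening, so that it drops into the bin. Then withdraw and let the flap shut by itself. Do not pick anything up: the red battery is only pushed along the deck, and the blue battery, the black cell and everything else on the bench stay where they are.

Things in the scene. Friction and masses are not known exactly. Their poses are not given: they have to be found in the camera images.
- bin: green steel battery bin, fixed. Origin: on the bench top, below the middle of the sill; x points level from the deck into the bin, y along the sill, z up. Hollow beyond the sill: x 0 to 148 mm, y -79 to 79, floor 8 mm up. Green cheeks flush with the shut flap flank it at |y| 79 to 89; behind the hinge a hood 175 mm high reaches x 156. Nothing stands above flap or hood
- sill (a point): middle of the sill, the far edge of the bin's aluminium deck, 120 mm above the bin's origin. The deck, a level shelf on which the batteries lie, reaches 96 mm from here towards the bin's -x and 135 mm to either side
- hinge (a point): middle of the flap's hinge, a steel rod along the bin's y, 100 mm beyond the sill (bin's +x) and 50 mm above the deck; the flap hangs from it and slopes down to the sill
- flap (a joint): yellow flap over the bin's mouth, 150 mm wide, 108 mm long, 3 mm thick, black stripe along its lower edge. Rad: 0 shut (sloping 0.46 from level), grows as it goes down and inwards; upright at 1.1, stop 1.25. Pushing its sloping face down or towards +x of the bin opens it; a spring shuts it (0.1 to 0.2 N m, 1 to 5 N at a fingertip)
- flap_edge (a point): middle of the flap's lower edge, 3 mm beyond the sill and 2 mm above the deck when shut; moves with the flap
- spent_center (a point): centre of the red spent block battery with white band, 48.5 x 26.5 x 17.5 mm, about 46 g, lying loose and flat on the deck before the flap, its centre 9 mm above the deck, 35 to 65 mm before the sill, about 36 mm left or right of the bin's middle. Its y axis runs along its length (within 0.2 rad of the sill's direction), x along its 26.5 mm width, z up
- good_center (a point): centre of the blue good block battery, of the same size, lying on the deck beside the red one; the two may be either way round. To be left alone
- cell: black upright round cell, 17 mm diameter, 34 mm tall, standing on the deck near its +y end; origin at the centre of its foot. To be left alone
- screwdriver: screwdriver lying on the bench, to be left alone
- screw_jar: amber jar with red cap, 66 mm diameter, 75 mm tall, origin under its centre, to be left alone
- mug: blue mug, 80 mm diameter, 90 mm tall, origin under its centre, to be left alone
- meter: yellow multimeter, 120 x 70 x 30 mm, lying on the bench, origin under its centre, to be left alone
Things that resemble listed ones, but are neither listed nor needed, are in the scene too. What is shaped like the part that bears spent_center but brown or purple is not meant.

How it is judged:
By the outcome, as a careful person would: the job done as asked, in the order asked, and still so for the second after the job is handed in, with the robot touching nothing.
It also fails if it takes over 35 s, if anything falls off the work surface, if the arm or the gripper's body presses on something with over 40 N, if the wrist force passes 120 N, or if a joint passes its speed limit or range.

### The arm

A 6-joint arm with a two-finger parallel gripper is mounted at the origin on the work surface. World frame = base frame: x ahead of the robot, y to its left, z up, the work surface at z = 0. Lengths are in m, angles in rad, forces in N, time in s.
With the tool pointing down it reaches from about 0.35 to 0.775 m from the base axis. Payload 7.3 kg.
Tool frame: the origin (TCP) lies at the very end of the fingers, on their centre line; the grasp point (between the pads) lies 19 mm behind it; z points along the fingers, y is the direction in which the jaws open and shut (so a half turn about z gives the same grasp; the last joint's range is limited). The gripper opens to 92 mm and grips with 3 to 60 N. Pads are 19 mm wide; open, the fingers measure 130 mm over their backs; the gripper's body (75 mm by 190 mm) begins 47 mm behind the grasp point.
Start: joints at [-1.338, 0.342, 1.524, -0, 1.275, -0.146], TCP at [0.194, -0.488, 0.227] pointing down, gripper open.
Joint ranges: [-2.53, 2.53], [-0.77, 2.02], [0.04, 2.7], [-1, 4.14], [0.28, 2.66], [-3.11, 3.11]. Speed limits (rad/s): [2.57, 2.57, 3.14, 3.14, 3.14, 3.14].

### API

Orientations are given as [roll, pitch, yaw] about the fixed x, y, z axes, in that order (R = Rz(yaw) Ry(pitch) Rx(roll)).
In Python, from cell import monitor, eyes, order gives the robot as it stands. The module is installed in compiled form; this text tells all that it offers.
- The arm moves only by the tool carry_out, never from a script. Its argument "targets" is a list of rows, each a list of 2 entries, a list of its own where there are three numbers: the shift along the tool's x, y, z in m, then the turn about the tool's z in rad. In form: [[[dx, dy, dz], twist], ...]. A call has 1 to 10 rows; each row shifts and turns the pose as measured when the row begins, along the tool's axes as they then stand; what a row does not reach is not made up. A row lasts 1/8 s, in which the tool goes at most 62.5 mm and 10.7 degrees, less where a joint would pass 70% of its speed; a pose out of reach is approached as far as the arm can. A call is refused whole if a number of a shift passes 0.0625 or a number of a turn 0.188, either way. A call with a gripper value outside its range is refused whole. "fingers" is the closure, from 0 (fully open) to 1 (shut), set as the call begins (left out, the last holds). The fingers move at their own pace and stop on an object; "grip_force" is the grip in N (left out, the last holds). Time passes only in rows, so rows that do not move let the fingers close. It gives the time, the measured TCP pose, the force and the opening at its end, in the units of the state.
- monitor.observe(): the state, without advancing time (a new reading comes with each control period).
- eyes.read_camera(name): name is "side" or "top"; returns the picture (384x512x3 uint8, red, green, blue); there is no depth.
- eyes.camera_info(name): a dict with "K" (3x3 intrinsics, pixels), "dist" ([k1, k2, p1, p2, k3] as OpenCV has them; the pictures are not rectified), "rvec" (rotation vector, rad) and "tvec" (3), from world to camera coordinates, as OpenCV has them. Camera axes: x right, y down, z forward; pixel columns grow to the right and rows downward; lengths in m; the calibration is good to about 2 mm. A picture is of the moment at which its call begins. camera_info takes no time and is no camera call.
- order.hand_in(): hands the job in, once; it reports no verdict.
The state is a dict: "time": time; "qpos": joint angles; "qvel": joint speeds; "joint_efforts": joint torques, N m; "tool_pos": TCP position; "tool_rot": TCP orientation; "contact_force": force on the tool from outside, world axes, zero at the start; "torque": the same for the moment, N m; "opening": finger opening in m.
Only numpy, scipy, OpenCV 4.12 (cv2) and the standard library are available. Lean on these libraries where they do the work, as an engineer would, in place of code of your own. Each camera call takes 0.05 s, during which the arm holds its last target.

## Working session

There is one attempt and no reset: what is moved stays moved. The work goes in short steps, Python scripts to look and compute and a tool call to move; the robot and the scene stay as the last step left them, time stands still between calls to the robot, and variables do not carry over. Pictures are saved under pics/ and viewed, and the job is handed in when it is done.

Besides the shell and the picture viewer there is one more tool, called as name(argument=value, ...) on one line, values as JSON. carry_out: Moves the arm, as the interface text tells. Its arguments: {"type":"object","properties":{"targets":{"type":"array","items":{"type":"array"}},"fingers":{"type":"number"},"grip_force":{"type":"number"}},"required":["targets"]}

```bash
mkdir -p pics
python3 - <<'E'
from cell import monitor, eyes, order
import cv2
print(monitor.observe())
for n in ("side","top"):
    im=eyes.read_camera(n); cv2.imwrite(f"pics/{n}0.png",im[:,:,::-1])
    print(n,eyes.camera_info(n))
E
```

```text
{'time': 0.0, 'qpos': array([-1.33799547e+00,  3.42678999e-01,  1.52501601e+00,  1.31403725e-05,
        1.27540707e+00, -1.45968755e-01]), 'qvel': array([-1.21409923e-05, -8.76086728e-04, -4.98209342e-04,  3.73056634e-04,
       -4.02388692e-04, -6.45329286e-06]), 'joint_efforts': array([-1.19395327e-04, -4.31243598e+01, -2.44213468e+01,  7.15467031e-02,
        5.58741507e-02, -1.32240607e-04]), 'tool_pos': array([ 0.19407746, -0.48736983,  0.22606801]), 'tool_rot': array([-3.14010111e+00, -2.31979214e-04,  3.78765601e-01]), 'contact_force': array([ 0.00250076, -0.16701468,  0.31935004]), 'torque': array([0.02319037, 0.00208145, 0.01369997]), 'opening': 0.09188757806063777}
side {'K': array([[420.07488333,   0.        , 253.28195702],
       [  0.        , 420.07488333, 194.20816191],
       [  0.        ,   0.        ,   1.        ]]), 'dist': array([-0.14899265,  0.        ,  0.        ,  0.        ,  0.        ]), 'rvec': array([ 0.80846443, -2.5540815 ,  1.10067778]), 'tvec': array([0.46979769, 0.31666298, 1.2669838 ])}
top {'K': array([[359.37575905,   0.        , 252.92083746],
       [  0.        , 359.37575905, 188.38359371],
       [  0.        ,   0.        ,   1.        ]]), 'dist': array([0.0261945, 0.       , 0.       , 0.       , 0.       ]), 'rvec': array([ 2.13214554, -2.15458906,  0.14398559]), 'tvec': array([0.00948616, 0.55061841, 0.95545202])}
```

View pics/side0.png

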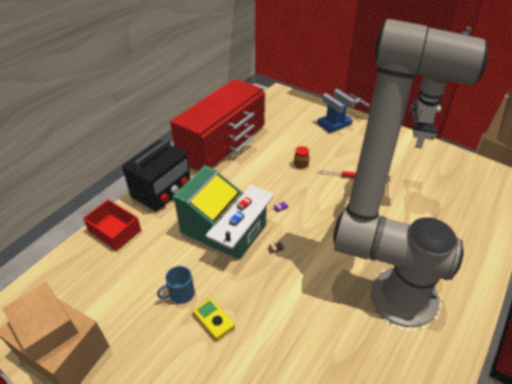

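View pics/top0.png

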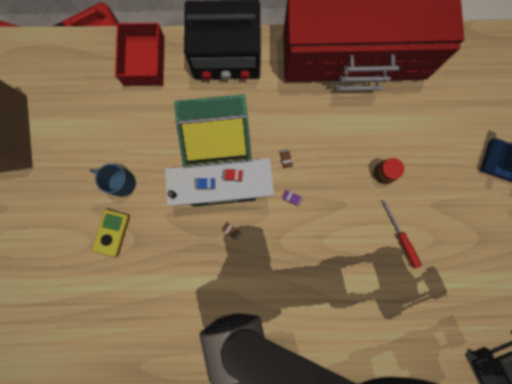

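```bash
cat > h.py <<'E'
import numpy as np, cv2
from cell import eyes
from scipy.spatial.transform import Rotation as R
def cam(n):
    i=eyes.camera_info(n); Rm=cv2.Rodrigues(np.array(i["rvec"]))[0]
    return i["K"],i["dist"],Rm,np.array(i["tvec"])
def ray(n,uv):
    K,d,Rm,t=cam(n)
    p=cv2.undistortPoints(np.array([[uv]],float),K,d)[0,0]
    return -Rm.T@t, Rm.T@np.array([p[0],p[1],1.])
def onplane(n,uv,z):
    c,r=ray(n,uv); return c+r*(z-c[2])/r[2]
def tri(a,b):  # side uv, top uv
    c1,r1=ray("side",a); c2,r2=ray("top",b)
    s=np.linalg.lstsq(np.c_[r1,-r2],c2-c1,rcond=None)[0]
    p,q=c1+s[0]*r1,c2+s[1]*r2
    return (p+q)/2,np.linalg.norm(p-q)
def proj(n,P):
    i=eyes.camera_info(n)
    return cv2.projectPoints(np.atleast_2d(np.array(P,float)),i["rvec"],i["tvec"],i["K"],i["dist"])[0][:,0]
E
python3 - <<'E'
import cv2
a=cv2.imread("pics/side0.png")[155:265,165:295]; b=cv2.imread("pics/top0.png")[85:245,155:305]
cv2.imwrite("pics/sc.png",cv2.resize(a,None,fx=6,fy=5.4,interpolation=cv2.INTER_CUBIC)) if 0 else cv2.imwrite("pics/sc.png",cv2.resize(a,None,fx=5,fy=5,interpolation=cv2.INTER_CUBIC))
cv2.imwrite("pics/tc.png",cv2.resize(b[5:130,:130],None,fx=4.8,fy=4.8,interpolation=cv2.INTER_CUBIC))
E
```

```text
(no output)
```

View pics/sc.png

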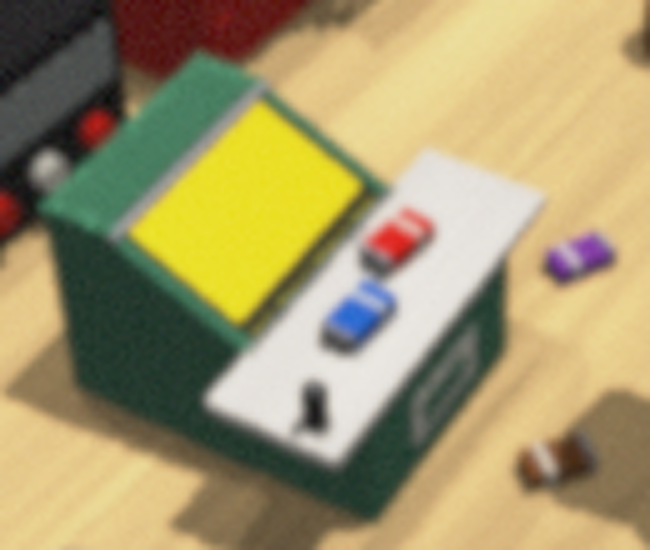

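View pics/tc.png

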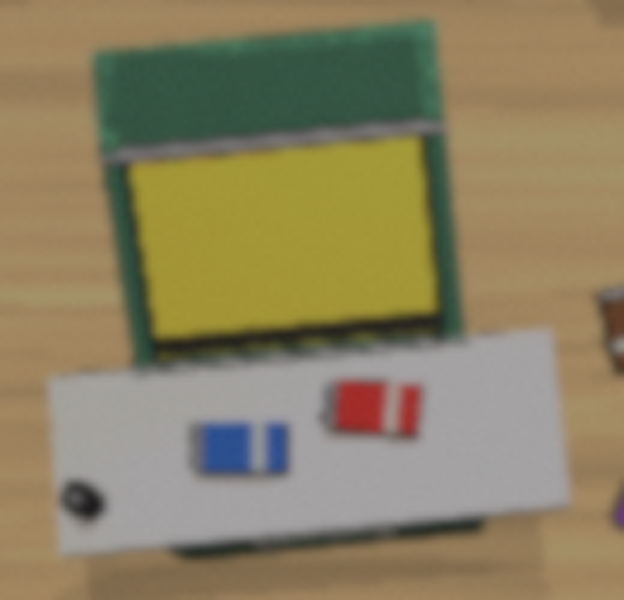

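```bash
cat > m.py <<'E'
from h import *
import sys
def segs(sfile,tfile):
    out={}
    for n,f in(("side",sfile),("top",tfile)):
        im=cv2.imread(f); hsv=cv2.cvtColor(im,cv2.COLOR_BGR2HSV); out[n]=(im,hsv)
    return out
if __name__=="__main__":
    S=lambda u,v:(u/5+165-.4,v/5+155-.4); T=lambda u,v:(u/4.8+155-.4,v/4.8+90-.4)
    prs={"far+":(S(205,403),T(48,380)),"near+":(S(340,467),T(62,555)),"near-":(S(545,200),T(570,503)),"far-":(S(430,150),T(552,328)),
     "hinge+":(S(118,235),T(108,157)),"hinge-":(S(262,86),T(440,127)),"hood+":(S(42,207),T(97,52)),"hood-":(S(200,52),T(433,22)),
     "redtop far+ ?":(S(0,0),T(0,0))}
    for k,(a,b) in list(prs.items())[:-1]:
        p,e=tri(a,b); print(k,p.round(4),round(e,4))
    for n in("side","top"):
        im=cv2.imread(f"pics/{n}0.png"); h=cv2.cvtColor(im,cv2.COLOR_BGR2HSV)
        box=(165,155,130,110) if n=="side" else (160,160,115,50)
        for c,m in(("red",((h[...,0]<8)|(h[...,0]>172))&(h[...,1]>140)),("blue",(abs(h[...,0].astype(int)-112)<12)&(h[...,1]>120))):
            m=m.astype(np.uint8)*255; mm=np.zeros_like(m); x,y,w,hh=box; mm[y:y+hh,x:x+w]=m[y:y+hh,x:x+w]
            for q in cv2.findContours(mm,0,2)[0]:
                if cv2.contourArea(q)>15: print(n,c,cv2.minAreaRect(q))
E
python3 m.py
```

```text
far+ [0.5933 0.2298 0.1172] 0.0006
near+ [0.4977 0.2202 0.1131] 0.0033
near- [ 0.524  -0.0489  0.1128] 0.0002
far- [ 0.6171 -0.0413  0.117 ] 0.0029
hinge+ [0.697  0.1872 0.1717] 0.0021
hinge- [0.7136 0.0177 0.1692] 0.0016
hood+ [0.7552 0.1948 0.17  ] 0.0003
hood- [0.7667 0.0205 0.1767] 0.0008
side red ((243.50003051757812, 203.00001525878906), (7.155416965484619, 4.919349670410156), 26.56505012512207)
side red ((167.0, 197.5), (9.0, 4.0), 90.0)
side red ((183.50001525878906, 179.50001525878906), (5.656853675842285, 8.485280990600586), 45.0)
side red ((206.5, 162.0), (14.0, 39.0), 90.0)
side blue ((235.65380859375, 218.26919555664062), (7.488452911376953, 5.824352264404297), 33.6900634765625)
top red ((229.54055786132812, 174.2567596435547), (8.38434886932373, 9.535140991210938), 9.462321281433105)
top blue ((212.0, 183.0), (8.0, 2.0), 90.0)
top blue ((202.0, 183.0), (8.0, 8.0), 90.0)
```

```bash
cat > b.py <<'E'
from h import *
T=lambda u,v:(u/4.8+155-.4,v/4.8+90-.4); S=lambda u,v:(u/5+165-.4,v/5+155-.4)
sill=np.array([.6052,.0943]); yaw=.092
c,s=np.cos(yaw),np.sin(yaw)
def tobin(p): d=np.array(p[:2])-sill; return np.array([c*d[0]+s*d[1],-s*d[0]+c*d[1]])*1000
def frombin(x,y): return sill+np.array([c*x-s*y,s*x+c*y])/1000
if __name__=="__main__":
    for zd in(.117,.12):
        print("z",zd,"deck corners",[tobin(onplane("top",T(*q),zd)).round(1).tolist() for q in((48,380),(62,555),(570,503),(552,328))])
        for k,q in(("red",((333,382),(423,383),(419,437),(325,432))),("blue",((196,424),(289,424),(289,474),(193,474)))):
            P=[tobin(onplane("top",T(*a),zd+.0175)) for a in q]
            e=P[0]+P[3]-P[1]-P[2]; print(k,np.mean(P,0).round(1),"yaw",np.arctan2(-e[0],e[1]).round(3),np.round(P,0).tolist())
    for a,b,n in((S(396,240),T(375,409),"red"),(S(359,314),T(241,449),"blue")): p,e=tri(a,b); print(n,tobin(p).round(1),p.round(4),e)
E
python3 b.py
python3 - <<'E'
import cv2
b=cv2.imread("pics/top0.png")[160:195,190:255]
b=cv2.convertScaleAbs(b,alpha=1.2)
cv2.imwrite("pics/tr.png",cv2.resize(b,None,fx=12,fy=12,interpolation=cv2.INTER_CUBIC))
E
```

```text
z 0.117 deck corners [[0.3, 136.0], [-94.4, 134.9], [-94.5, -134.9], [0.7, -135.6]]
red [-36.4 -37.7] yaw -0.136 [[-20.0, -17.0], [-26.0, -64.0], [-54.0, -59.0], [-46.0, -10.0]]
blue [-50.7  33.6] yaw -0.103 [[-35.0, 56.0], [-40.0, 8.0], [-66.0, 10.0], [-61.0, 60.0]]
z 0.12 deck corners [[-0.3, 135.3], [-94.7, 134.2], [-94.8, -134.7], [0.1, -135.5]]
red [-37.  -37.8] yaw -0.136 [[-21.0, -17.0], [-26.0, -64.0], [-54.0, -59.0], [-47.0, -11.0]]
blue [-51.2  33.2] yaw -0.103 [[-36.0, 56.0], [-41.0, 8.0], [-67.0, 10.0], [-62.0, 60.0]]
red [-35.  -37.1] [0.5738 0.0541 0.1289] 0.0014867949411922665
blue [-49.9  34.5] [0.5524 0.1241 0.1313] 0.00046899530379764746
```

View pics/tr.png

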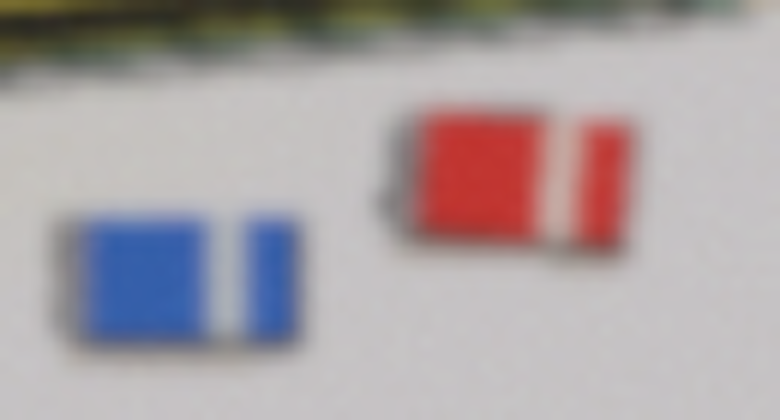

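```bash
cat > d.py <<'E'
from b import *
from cell import monitor
import sys
def delta(x,y,z,brel=-.15):
    o=monitor.observe(); p=o["tool_pos"]; r=o["tool_rot"]; M=R.from_euler("xyz",r).as_matrix()
    t=np.r_[frombin(x,y),z]; d=M.T@(t-p)
    ty=yaw+brel+np.pi/2
    print("t",o["time"],"bin",tobin(p).round(1),"z",p[2].round(4),"yaw",r[2].round(3),"F",o["contact_force"].round(1),"open",o["opening"].round(4))
    print("goal",t.round(4),"shift tool",d.round(4),"twist",(r[2]-ty).round(3))
delta(*map(float,sys.argv[1:]))
E
python3 d.py -30.1 -38.5 .21
```

```text
Traceback (most recent call last):
  File "d.py", line 10, in <module>
    delta(*map(float,sys.argv[1:]))
    ~~~~~^^^^^^^^^^^^^^^^^^^^^^^^^^
  File "d.py", line 8, in delta
    print("t",o["time"],"bin",tobin(p).round(1),"z",p[2].round(4),"yaw",r[2].round(3),"F",o["contact_force"].round(1),"open",o["opening"].round(4))
                                                                                                                             ^^^^^^^^^^^^^^^^^^
AttributeError: 'float' object has no attribute 'round'
```

```bash
sed -i 's/o\["opening"\].round(4)/round(o["opening"],4)/' d.py; python3 d.py -30.1 -38.5 .21
```

```text
t 0.1 bin [-462.8 -541.5] z 0.2261 yaw 0.379 F [ 0.5 -0.5 -0.1] open 0.0916
goal [0.5788 0.0532 0.21  ] shift tool [ 0.5573 -0.36    0.0167] twist -1.134
```

carry_out(targets=[[[0.05, -0.032, 0], 0], [[0.05, -0.032, 0], 0], [[0.05, -0.032, 0], 0], [[0.05, -0.032, 0], 0], [[0.05, -0.032, 0], 0], [[0.05, -0.032, 0], 0], [[0.05, -0.032, 0], 0], [[0.05, -0.032, 0], 0], [[0.05, -0.032, 0], 0], [[0.04, -0.025, 0], 0]], fingers=0.337, grip_force=20)

```text
time: 1.35
tool_pos: [0.5422, -0.0036, 0.224]
tool_rot: [-3.138, 0.001, 0.371]
contact_force: [0.6, -0.2, 0.8]
opening: 0.0608
```

carry_out(targets=[[[0, 0, 0], -0.16], [[0, 0, 0], -0.16], [[0, 0, 0], -0.16], [[0, 0, 0], -0.16], [[0, 0, 0], -0.16], [[0, 0, 0], -0.16], [[0, 0, 0], -0.16]])

```text
time: 2.22
tool_pos: [0.542, 0.0012, 0.2198]
tool_rot: [-3.131, -0.004, 1.534]
contact_force: [1.5, 0.1, 0.3]
opening: 0.0609
```

```bash
python3 d.py -30.1 -38.5 .2
```

```text
t 2.225 bin [-71.5 -86.9] z 0.2198 yaw 1.534 F [1.5 0.1 0.3] open 0.0609
goal [0.5788 0.0532 0.2   ] shift tool [0.0532 0.035  0.0197] twist 0.021
```

carry_out(targets=[[[0.027, 0.018, 0], 0.02], [[0.026, 0.017, 0.0], 0], [[0, 0, 0], 0]])

```text
time: 2.6
tool_pos: [0.5796, 0.0534, 0.2184]
tool_rot: [-3.128, -0.004, 1.514]
contact_force: [0.5, 0.0, -0.2]
opening: 0.0608
```

```bash
python3 d.py -30.1 -38.5 .145
python3 - <<'E'
from cell import eyes
import cv2
for n,(y,x,h,w,f) in dict(side=(120,150,150,170,4),top=(80,140,140,150,4)).items():
    im=eyes.read_camera(n)[:,:,::-1]; cv2.imwrite(f"pics/{n}1.png",im)
    cv2.imwrite(f"pics/{n}1c.png",cv2.resize(im[y:y+h,x:x+w],None,fx=f,fy=f,interpolation=cv2.INTER_CUBIC))
E
```

```text
t 2.6 bin [-29.3 -38.4] z 0.2184 yaw 1.514 F [ 0.5  0.  -0.2] open 0.0608
goal [0.5788 0.0532 0.145 ] shift tool [-0.0005  0.0002  0.0734] twist 0.001
```

View pics/side1c.png

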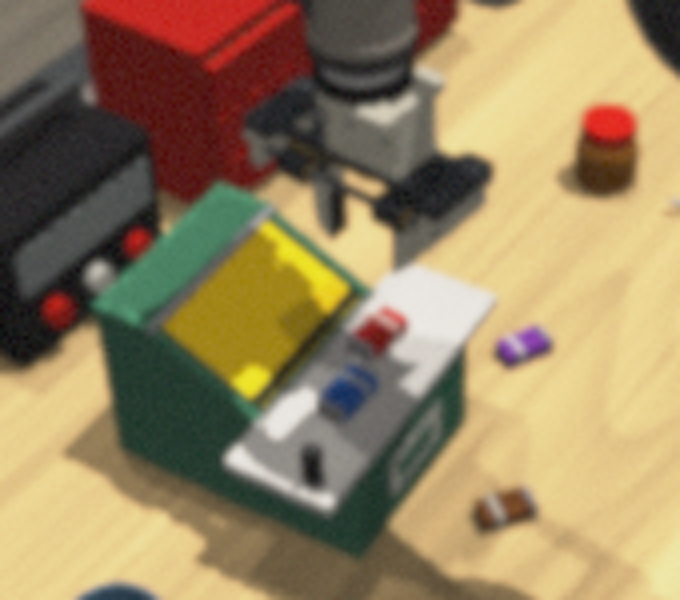

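View pics/top1c.png

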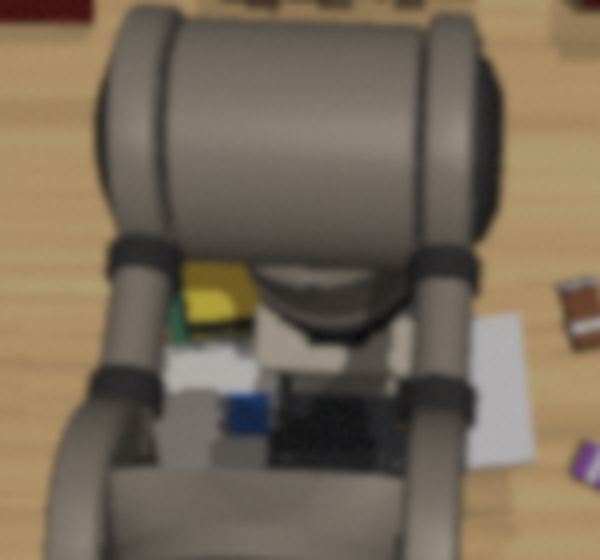

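Run:
```python
from h import *
from cell import monitor
o=monitor.observe(); M=R.from_euler("xyz",o["tool_rot"]).as_matrix(); p=o["tool_pos"]
im=cv2.resize(cv2.imread("pics/side1.png")[120:270,150:320],None,fx=4.6,fy=4,interpolation=cv2.INTER_CUBIC)
im=cv2.resize(cv2.imread("pics/side1.png")[125:195,195:285],None,fx=8,fy=8,interpolation=cv2.INTER_CUBIC)
def P(x,y,z): 
    q=proj("side",p+M@np.array([x,y,-z])/1000)[0]; return tuple(((q-[195,125]+.5)*8).astype(int).tolist())
for sx in(-9.5,9.5):
    for y in(30.5,49.5,-30.5,-49.5): cv2.line(im,P(sx,y,0),P(sx,y,40),(0,0,255),1)
for z,c in((66,(255,0,0)),(50,(0,255,0))):
    for w in(37.5,):
        q=[P(-w,-95,z),P(w,-95,z),P(w,95,z),P(-w,95,z)]; cv2.polylines(im,[np.array(q)],True,c,1)
cv2.imwrite("pics/ov.png",im)
```

```text
(no output)
```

View pics/ov.png

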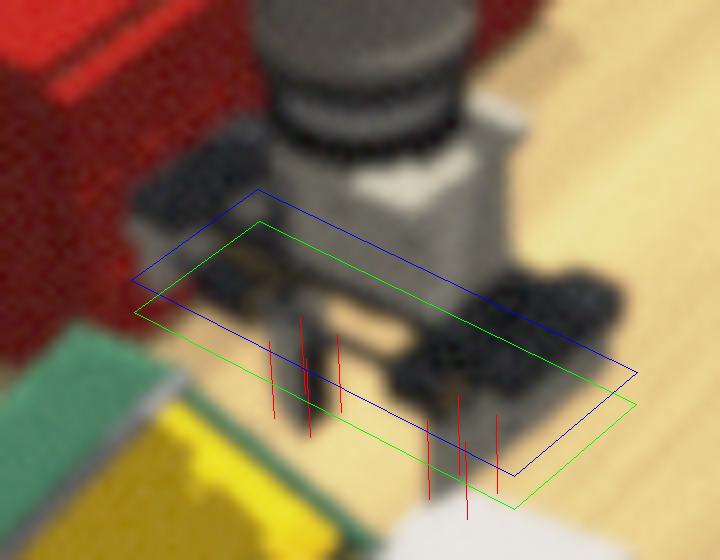

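carry_out(targets=[[[0, 0, 0.035], 0], [[0, 0, 0.035], 0], [[0, 0, 0.003], 0]])

```text
time: 3.08
tool_pos: [0.5767, 0.0497, 0.1449]
tool_rot: [-3.129, -0.003, 1.511]
contact_force: [-1.1, -0.6, 1.0]
opening: 0.0608
```

```bash
python3 d.py -30.1 -38.5 .127
python3 - <<'E'
from cell import eyes
import cv2
im=eyes.read_camera("side")[:,:,::-1]; cv2.imwrite("pics/side2.png",im)
cv2.imwrite("pics/side2c.png",cv2.resize(im[145:235,190:290],None,fx=6.5,fy=6.5,interpolation=cv2.INTER_CUBIC))
E
```

```text
t 3.075 bin [-32.4 -41.8] z 0.1449 yaw 1.511 F [-1.1 -0.6  1. ] open 0.0608
goal [0.5788 0.0532 0.127 ] shift tool [0.0035 0.002  0.0179] twist -0.002
```

View pics/side2c.png

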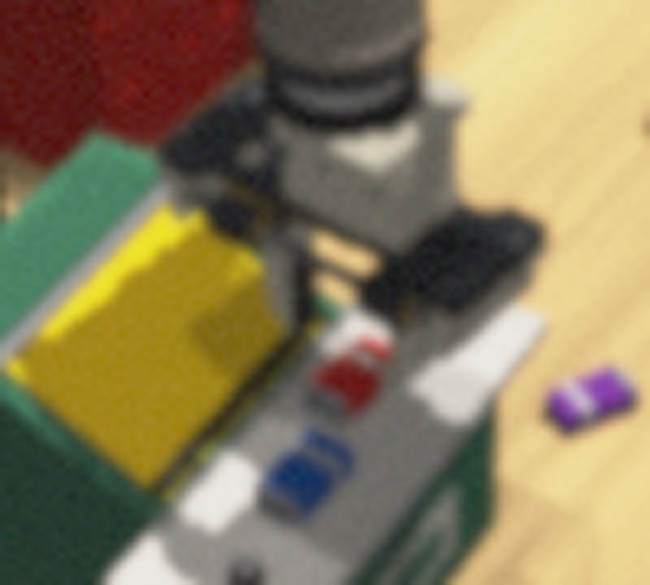

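carry_out(targets=[[[0.004, 0.002, 0.009], 0], [[0.001, 0.0, 0.008], 0], [[0, 0, 0.001], 0]])

```text
time: 3.5
tool_pos: [0.5815, 0.0544, 0.1303]
tool_rot: [-3.137, -0.003, 1.51]
contact_force: [0.2, 0.7, 0.3]
opening: 0.0605
```

```bash
python3 d.py -30.1 -38.5 .126
python3 - <<'E'
from cell import eyes
import cv2
im=eyes.read_camera("side")[:,:,::-1]; cv2.imwrite("pics/side3.png",im)
cv2.imwrite("pics/side3c.png",cv2.resize(im[155:225,200:280],None,fx=8,fy=8,interpolation=cv2.INTER_CUBIC))
E
```

```text
t 3.5 bin [-27.2 -37.6] z 0.1303 yaw 1.51 F [0.2 0.7 0.3] open 0.0605
goal [0.5788 0.0532 0.126 ] shift tool [-0.0013 -0.0027  0.0043] twist -0.003
```

View pics/side3c.png

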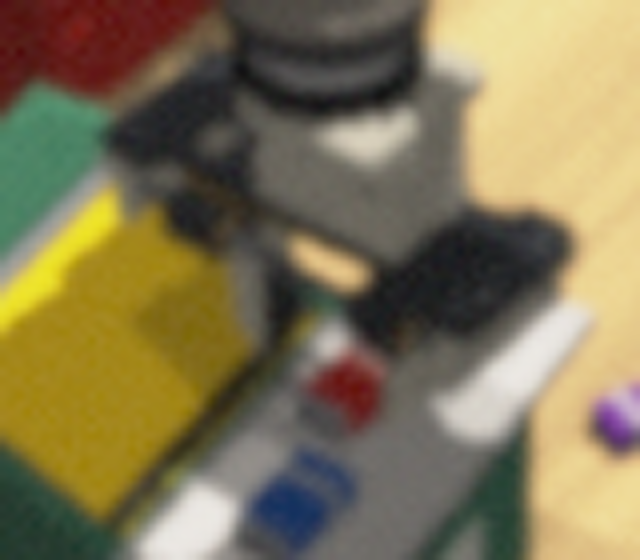

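carry_out(targets=[[[-0.001, -0.002, 0.004], 0], [[0, 0, 0.001], 0]])

```text
time: 3.8
tool_pos: [0.5797, 0.0535, 0.1258]
tool_rot: [-3.138, -0.003, 1.51]
contact_force: [-0.0, -0.2, -0.3]
opening: 0.0608
```

```bash
python3 d.py -30.1 -38.5 .126
```

```text
t 3.8 bin [-29.1 -38.3] z 0.1258 yaw 1.51 F [-0.  -0.2 -0.3] open 0.0608
goal [0.5788 0.0532 0.126 ] shift tool [-0.0003 -0.0009 -0.0002] twist -0.003
```

carry_out(targets=[[[0.001, 0.006, 0], 0], [[0.001, 0.006, 0], 0], [[0.001, 0.006, 0], 0], [[0.001, 0.006, 0], 0]])

```text
time: 4.3
tool_pos: [0.6049, 0.0561, 0.1259]
tool_rot: [-3.137, -0.002, 1.51]
contact_force: [-2.3, -0.7, 1.6]
opening: 0.0609
```

```bash
python3 d.py 33 -38.5 .126
cat > pic.py <<'E'
from cell import eyes
import cv2,sys
k=sys.argv[1]
im=eyes.read_camera("side")[:,:,::-1]; cv2.imwrite(f"pics/side{k}.png",im)
cv2.imwrite(f"pics/side{k}c.png",cv2.resize(im[155:225,190:270],None,fx=8,fy=8,interpolation=cv2.INTER_CUBIC))
E
python3 pic.py 4
```

```text
t 4.3 bin [ -3.9 -38. ] z 0.1259 yaw 1.51 F [-2.3 -0.7  1.6] open 0.0609
goal [0.6416 0.059  0.126 ] shift tool [ 0.0051  0.0365 -0.0003] twist -0.003
```

View pics/side4c.png

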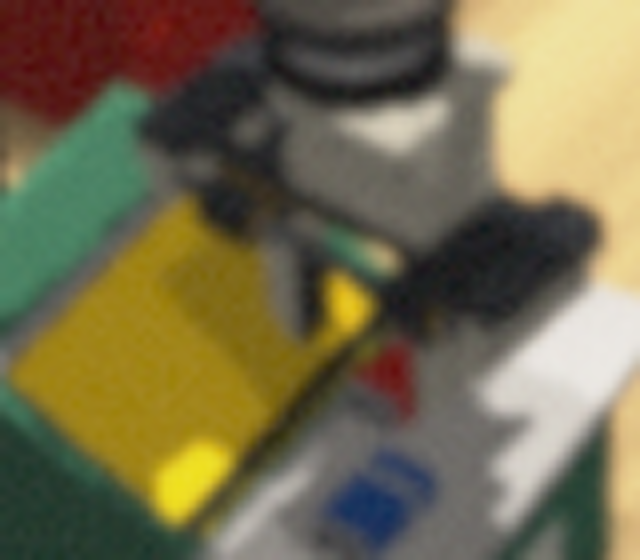

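carry_out(targets=[[[0.001, 0.006, 0], 0], [[0.001, 0.006, 0], 0], [[0.001, 0.005, 0], 0]])

```text
time: 4.72
tool_pos: [0.6232, 0.0582, 0.1256]
tool_rot: [-3.136, -0.002, 1.51]
contact_force: [-3.8, -0.5, 1.9]
opening: 0.0604
```

```bash
python3 d.py 33 -38.5 .126; python3 pic.py 5
```

```text
t 4.725 bin [ 14.6 -37.6] z 0.1256 yaw 1.51 F [-3.8 -0.5  1.9] open 0.0604
goal [0.6416 0.059  0.126 ] shift tool [ 0.0019  0.0183 -0.0005] twist -0.003
```

View pics/side5c.png

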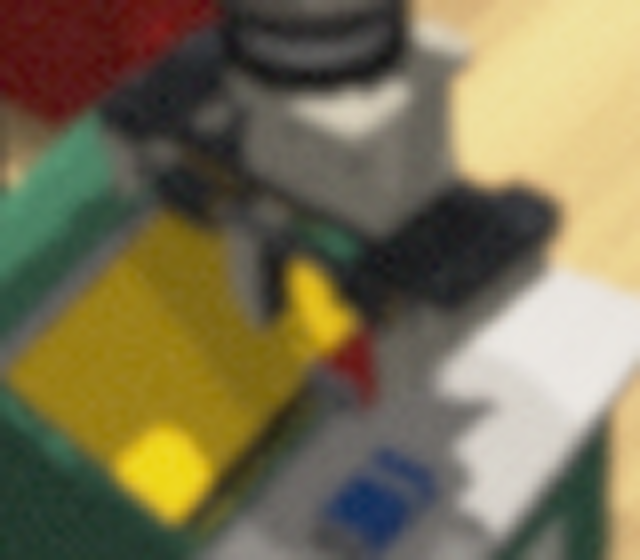

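carry_out(targets=[[[0.001, 0.006, 0], 0], [[0.001, 0.006, 0], 0], [[0.0, 0.006, 0], 0]])

```text
time: 5.15
tool_pos: [0.6414, 0.0595, 0.1248]
tool_rot: [-3.133, -0.002, 1.51]
contact_force: [-5.4, 0.5, 0.2]
opening: 0.061
```

```bash
python3 d.py 36 -38.5 .126; python3 pic.py 6
```

```text
t 5.15 bin [ 32.8 -38. ] z 0.1248 yaw 1.51 F [-5.4  0.5  0.2] open 0.061
goal [0.6446 0.0593 0.126 ] shift tool [-0.      0.0032 -0.0013] twist -0.002
```

View pics/side6c.png

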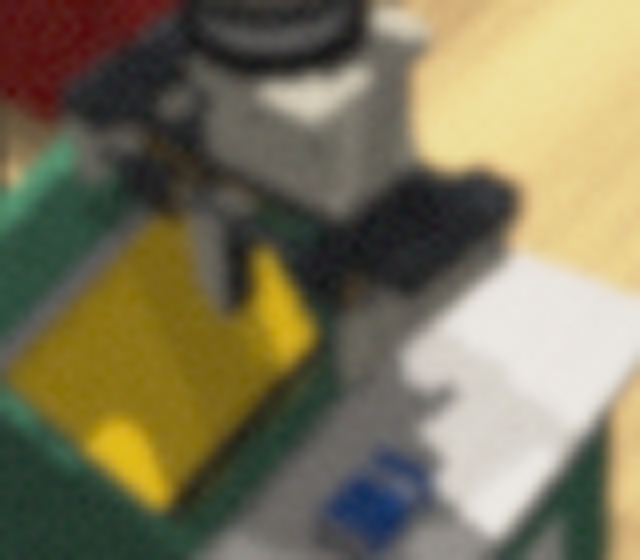

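carry_out(targets=[[[0, 0.003, -0.001], 0], [[0, 0, 0], 0], [[0, 0, 0], 0]])

```text
time: 5.58
tool_pos: [0.6446, 0.0594, 0.125]
tool_rot: [-3.131, -0.003, 1.51]
contact_force: [-4.8, 0.2, 1.7]
opening: 0.0609
```

```bash
python3 d.py 36 -38.5 .126; python3 pic.py 7
python3 - <<'E'
import cv2
from cell import eyes
im=cv2.imread("pics/side7.png")[170:215,195:245]
cv2.imwrite("pics/e.png",cv2.resize(cv2.convertScaleAbs(im,alpha=2),None,fx=11,fy=11,interpolation=cv2.INTER_CUBIC))
t=eyes.read_camera("top")[:,:,::-1][120:215,150:290]
cv2.imwrite("pics/top7.png",cv2.resize(cv2.convertScaleAbs(t,alpha=1.6),None,fx=5,fy=5,interpolation=cv2.INTER_CUBIC))
E
```

```text
t 5.575 bin [ 36.  -38.4] z 0.125 yaw 1.51 F [-4.8  0.2  1.7] open 0.0609
goal [0.6446 0.0593 0.126 ] shift tool [-0.0001 -0.     -0.001 ] twist -0.002
```

View pics/e.png

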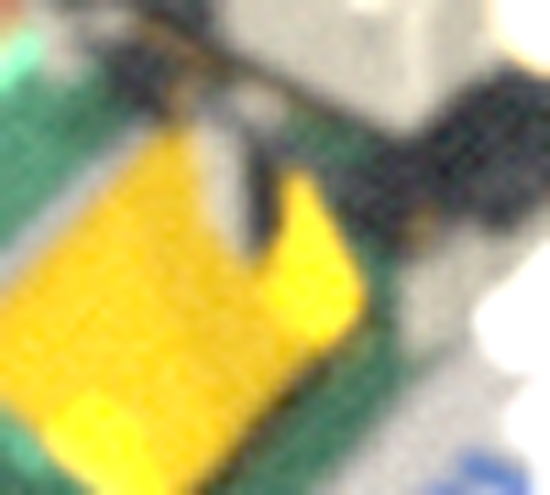

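View pics/top7.png

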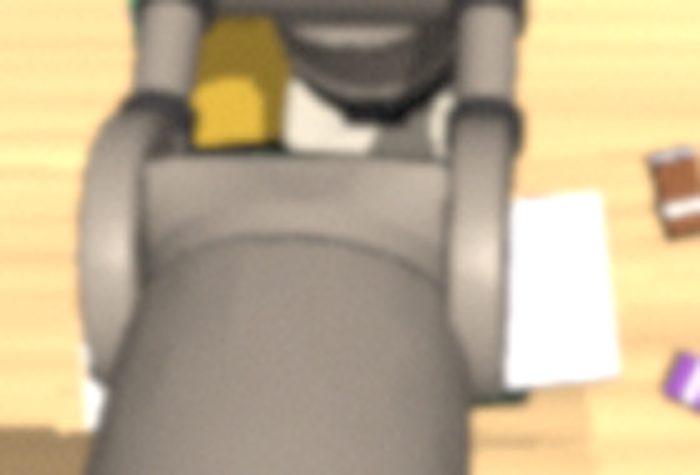

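carry_out(targets=[[[-0.001, -0.006, -0.006], 0], [[0, -0.004, -0.012], 0], [[0, 0, -0.015], 0], [[0, 0, -0.02], 0], [[0, 0, -0.03], 0], [[0, 0, -0.03], 0]])

```text
time: 6.42
tool_pos: [0.6377, 0.0583, 0.2461]
tool_rot: [-3.141, -0.003, 1.51]
contact_force: [1.0, -1.4, -0.4]
opening: 0.0605
```

carry_out(targets=[[[0, -0.03, -0.01], 0], [[-0.03, -0.05, 0], 0], [[-0.04, -0.045, 0], 0], [[-0.045, -0.04, 0], 0], [[-0.05, -0.03, 0], 0], [[-0.05, -0.03, 0], 0], [[-0.05, -0.02, 0], 0], [[0, 0, 0], 0], [[0, 0, 0], 0]])

```text
time: 7.55
tool_pos: [0.3794, -0.2008, 0.2697]
tool_rot: [3.098, 0.009, 1.51]
contact_force: [-0.5, -0.1, 0.1]
opening: 0.0612
```

```bash
python3 d.py 36 -38.5 .126
python3 - <<'E'
from cell import eyes
import cv2
im=eyes.read_camera("side")[:,:,::-1]; cv2.imwrite("pics/side8.png",im)
cv2.imwrite("pics/side8c.png",cv2.resize(im[155:265,165:295],None,fx=5,fy=5,interpolation=cv2.INTER_CUBIC))
im=eyes.read_camera("top")[:,:,::-1]; cv2.imwrite("pics/top8.png",im)
E
```

```text
t 7.55 bin [-251.9 -273.1] z 0.2697 yaw 1.51 F [-0.5 -0.1  0.1] open 0.0612
goal [0.6446 0.0593 0.126 ] shift tool [0.2771 0.2424 0.1518] twist -0.003
```

View pics/side8c.png

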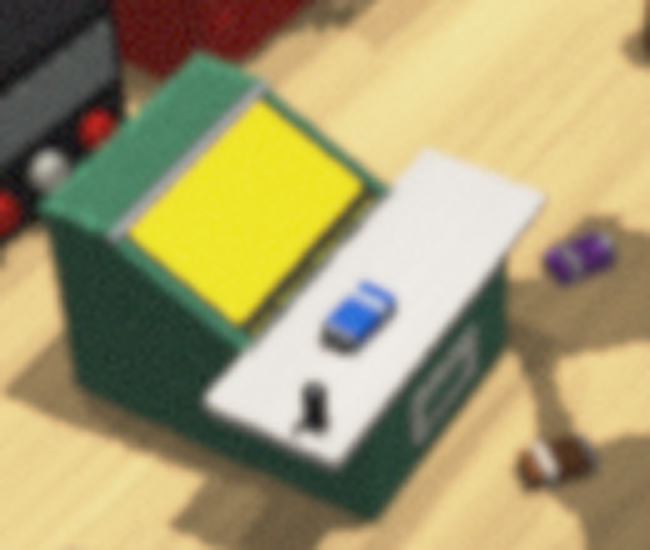

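View pics/top8.png

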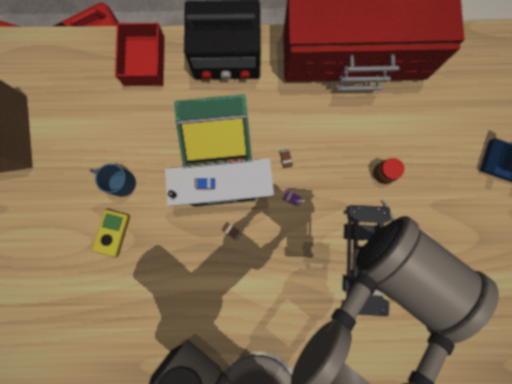

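Run:
```python
import cv2,numpy as np
f=lambda n:cv2.resize(cv2.convertScaleAbs(cv2.imread(n)[140:195,160:260],alpha=1.3),None,fx=7,fy=5.2,interpolation=cv2.INTER_CUBIC)
cv2.imwrite("pics/cmp.png",np.vstack([f("pics/top0.png"),f("pics/top8.png")]))
```

```text
(no output)
```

View pics/cmp.png

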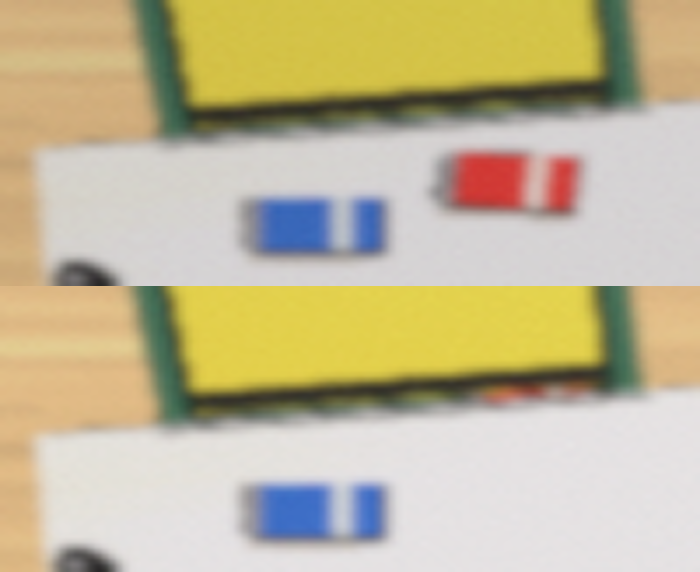

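Run:
```python
from b import *
im=cv2.imread("pics/top8.png"); h=cv2.cvtColor(im,cv2.COLOR_BGR2HSV)
for v in range(156,166): print(v,[im[v,u].tolist() for u in(200,215,229,233,238,243)])
print(tobin(ray("top",(236,160))[0]))
d=cv2.absdiff(im,cv2.imread("pics/top0.png")).max(2)
ys,xs=np.where(d[150:168,165:250]>30); print(sorted(set(zip((ys+150).tolist(),(xs+165).tolist()))))
for z in(.12,.1375,.09,.06,.03,.0255,.0175,.008): print(z,[tobin(onplane("top",q,z)).round(1).tolist() for q in((228,160.3),(246,158.9))])
```

```text
156 [[58, 159, 174], [56, 151, 165], [43, 102, 110], [44, 93, 101], [37, 67, 72], [37, 50, 54]]
157 [[57, 156, 170], [50, 127, 139], [33, 57, 63], [37, 49, 55], [35, 44, 49], [32, 42, 50]]
158 [[50, 135, 148], [39, 83, 90], [35, 46, 52], [33, 40, 56], [45, 58, 68], [38, 57, 76]]
159 [[40, 95, 104], [34, 46, 49], [40, 67, 78], [39, 59, 95], [70, 83, 103], [53, 73, 101]]
160 [[33, 52, 57], [34, 42, 43], [54, 84, 109], [56, 75, 129], [94, 103, 125], [92, 99, 121]]
161 [[33, 42, 44], [40, 56, 54], [76, 88, 120], [93, 100, 143], [109, 113, 129], [123, 124, 136]]
162 [[36, 61, 61], [57, 71, 65], [99, 102, 120], [123, 126, 144], [132, 133, 138], [138, 139, 144]]
163 [[58, 85, 81], [89, 93, 91], [127, 129, 134], [141, 141, 147], [159, 159, 162], [161, 162, 165]]
164 [[84, 99, 92], [120, 122, 123], [157, 158, 162], [161, 161, 164], [171, 171, 173], [172, 172, 174]]
165 [[108, 114, 111], [144, 145, 147], [171, 171, 174], [172, 171, 174], [174, 174, 177], [174, 173, 175]]
[-204.26132452  -79.93248724]
[(159, 232), (159, 233), (159, 234), (159, 235), (159, 236), (159, 237), (159, 238), (159, 239), (159, 240), (159, 241), (159, 242), (160, 230), (160, 231), (160, 232), (160, 233), (160, 234), (160, 235), (160, 236), (160, 237), (160, 238), (160, 239), (160, 240), (160, 241), (160, 242), (161, 229), (161, 230), (161, 231), (161, 232), (161, 233), (161, 234), (161, 235), (161, 236), (161, 237), (161, 238), (161, 239), (161, 240), (162, 230), (162, 231)]
0.12 [[5.0, -28.4], [3.8, -74.8]]
0.1375 [[0.9, -29.4], [-0.2, -74.9]]
0.09 [[11.9, -26.7], [10.7, -74.7]]
0.06 [[18.9, -25.0], [17.7, -74.5]]
0.03 [[25.8, -23.3], [24.6, -74.3]]
0.0255 [[26.8, -23.0], [25.6, -74.3]]
0.0175 [[28.7, -22.6], [27.4, -74.3]]
0.008 [[30.9, -22.0], [29.6, -74.2]]
```

Run:
```python
import cv2,numpy as np
f=lambda n:cv2.resize(cv2.imread(n)[185:225,212:250],None,fx=10,fy=10,interpolation=cv2.INTER_CUBIC)
cv2.imwrite("pics/cmp2.png",np.hstack([f("pics/side0.png"),f("pics/side8.png")]))
f=lambda n:cv2.resize(cv2.convertScaleAbs(cv2.imread(n)[150:170,185:250],alpha=1.6),None,fx=12,fy=12,interpolation=cv2.INTER_NEAREST)
cv2.imwrite("pics/cmp3.png",np.vstack([f("pics/top0.png"),f("pics/top8.png")]))
```

```text
(no output)
```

View pics/cmp2.png

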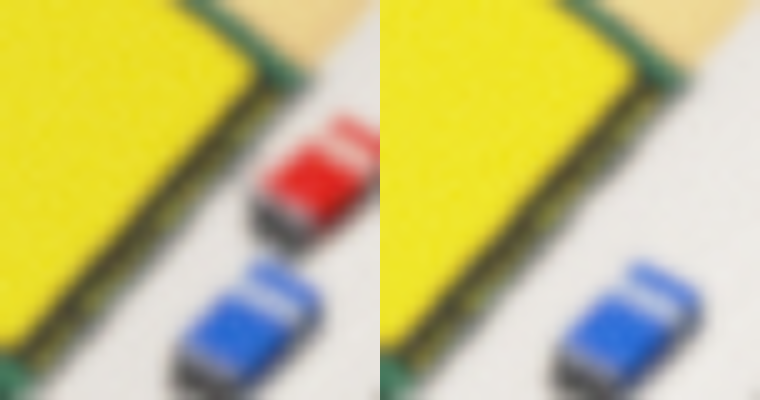

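View pics/cmp3.png

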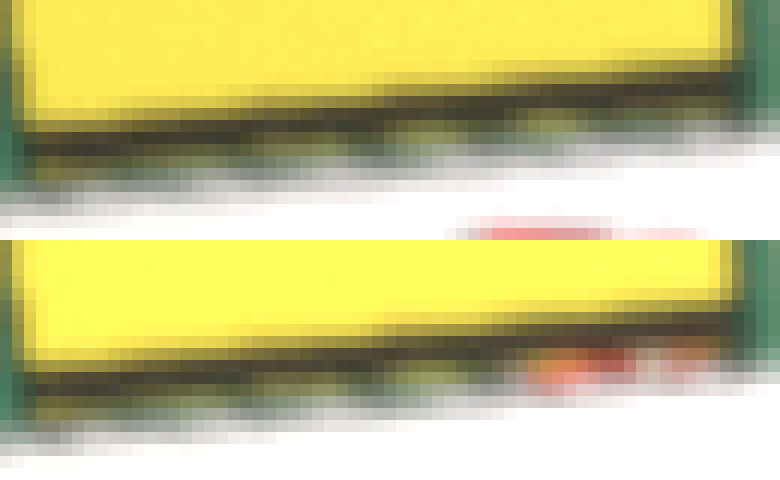

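Run:
```python
from cell import eyes, order, monitor
import cv2,numpy as np
s=eyes.read_camera("side")[:,:,::-1]; d=cv2.absdiff(np.ascontiguousarray(s),cv2.imread("pics/side0.png")).max(2)
d=cv2.medianBlur(d,3)
print("flap/deck diffs:",[cv2.boundingRect(c) for c in cv2.findContours((d[150:270,160:280]>40).astype(np.uint8),0,2)[0]])
o=monitor.observe(); print(o["time"],o["contact_force"].round(1))
print(order.hand_in())
```

```text
flap/deck diffs: [(106, 61, 14, 33), (116, 51, 4, 8), (76, 46, 17, 16)]
7.7 [-0.4 -0.2  0.3]
the job is handed in; nothing more can be done
None
```

The red battery is in the bin and the flap has shut by itself. I handed the job in at about 7.7 s of the 35 s allowed.

- **How it went:** With the fingers about 61 mm apart and the jaw line set across the sill, the front finger opened the flap. The rear finger pushed the red battery along the deck and over the sill until it dropped. I then lifted clear and moved the arm away. The wrist force I read between steps was about 5.4 N at most.
- **Last checks:** The flap and the blue battery look the same in both cameras as before the start. So does the black cell. In the side view, the only differences in the bin area are the spot where the red battery lay and two patches at the right edge of the area, where the arm's shadow now falls. The force on the tool is about zero.
- **Ambiguous reading:** The top view shows a thin red streak in the narrow gap between the flap's edge and the sill. I take it to be the battery on the bin floor, about 28 mm inside, because:
    - the flap's edge has not moved;
    - the side view shows no red at the sill;
    - the length of the streak fits the floor distance better than sill height, though only to about a pixel.
- **Height disagreement:** The two cameras put the deck at 113 to 117 mm, against 120 mm in the text. I worked to the text's figure, with the fingertips 5 to 6 mm above it.

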